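# Tidy the coffee corner of the kitchen island

## Task

Tidy the coffee corner: stand each loose capsule flange down on the floor of the bin that holds capsules of its own colour, lay the teaspoon and the cake fork lengthwise and flat in the cutlery tray, and set the cup upright in the middle of its saucer. Leave the sugar jar where it stands.

Things in the scene. Friction and masses are not known exactly. Their poses are not given: they have to be found in the camera images.
- capsule_red: Red coffee capsule, 13 g, standing on its flange: a foil flange 37 mm across and 2.5 mm thick, on it a red body 30 mm across at the foot, 29 mm at 22 mm height, then a blunt dome to 28 mm. Origin: centre of the underside of the flange; z along its axis, up when it stands.
- capsule_blue: Blue coffee capsule, 13 g, standing on its flange: a foil flange 37 mm across and 2.5 mm thick, on it a blue body 30 mm across at the foot, 29 mm at 22 mm height, then a blunt dome to 28 mm. Origin: centre of the underside of the flange; z along its axis, up when it stands.
- teaspoon: Teaspoon, 140 mm long, 35 g, lying flat along its x, head to +x (away from the robot within 0.6 rad): black handle 12 mm wide, 10 mm thick from x = -75 to +11 mm, thin neck, round steel bowl 30 mm across, 7 mm high, centred at x = +50 mm. Origin: on the handle's underside near the centre of mass; grip the handle's sides from there to 15 mm toward -x.
- cake_fork: Cake fork, 142 mm long, 35 g, lying flat along its x, head to +x (away from the robot within 0.6 rad): black handle 12 mm wide, 10 mm thick from x = -75 to +11 mm, thin neck, steel head 19 mm wide with three tines from x = +34 to +67 mm. Origin: on the handle's underside near the centre of mass; grip the handle's sides from there to 15 mm toward -x.
- cup: White ceramic coffee cup, empty, upright, 58 mm across, 56 mm high, wall 3.5 mm, 140 g, with one ear handle on its +y side reaching at most 60 mm from the axis (cup's y within 0.6 rad of the world's y at the start). Origin: centre of the underside; z up. Grip it across its outside along its x axis.
- bin_red: Light bamboo open box, fixed, outside 123 (x) by 108 (y) by 35 mm high, walls and floor 4 mm; known by its stock: two loose red capsules standing side by side along its +x wall (at x = +35, y = -23 and +23 mm). Its floor from x = -57 to +15 mm is free. Origin: centre of the underside. Its x points away from the robot within 0.15 rad.
- bin_blue: Light bamboo open box, fixed, outside 123 (x) by 108 (y) by 35 mm high, walls and floor 4 mm; known by its stock: two loose blue capsules standing side by side along its +x wall (at x = +35, y = -23 and +23 mm). Its floor from x = -57 to +15 mm is free. Origin: centre of the underside. Its x points away from the robot within 0.15 rad.
- cutlery_tray: Empty open tray of darker bamboo for cutlery, fixed: outside 175 mm long (x) by 128 mm wide (y) by 30 mm high, walls and floor 4 mm. Room for two pieces lengthwise side by side. Origin: centre of the underside. Its x points away from the robot within 0.15 rad.
- saucer: White ceramic saucer, loose, 160 g, 124 mm across, rim 14 mm high; the flat well in the middle is about 60 mm across, its floor 4 mm above the worktop. Origin: centre of the underside; z up.
- sugar_jar: Bystander: amber glass sugar jar with a wooden lid, 58 mm across, 72 mm high, 300 g, standing among the loose things. Origin: centre of the underside. (Also near, not listed: a green tea tin 91 mm high and a fruit bowl up to 100 mm high, both beyond the bins, over 0.76 m from the base.)
Mind the look-alikes: they are no part of the job. Leave any turquoise look-alike of the capsule_red alone.

How it is judged (in metres and radians):
At the end, for the whole second after the job is handed in: Capsules upright (0.15 rad) on the floor of their own colour's bin; teaspoon and fork in the tray, lengthwise (0.5 rad) and level (0.16 rad); cup upright (0.12 rad) in the saucer's well, within 13 mm of its centre, saucer level; sugar jar upright, within 30 mm; all at rest (x of capsule_red in the frame of bin_red between -0.045 and 0.045 m and y of capsule_red in the frame of bin_red between -0.038 and 0.038 m and z of capsule_red in the frame of bin_red between 0 and 0.01 m and angle between each of capsule_red, capsule_blue's own z axis and vertical below 0.15 rad and x of capsule_blue in the frame of bin_blue between -0.045 and 0.045 m and y of capsule_blue in the frame of bin_blue between -0.038 and 0.038 m and z of capsule_blue in the frame of bin_blue between 0 and 0.01 m and x of teaspoon in the frame of cutlery_tray between -0.03 and 0.03 m and y of teaspoon in the frame of cutlery_tray between -0.062 and 0.062 m and z of teaspoon in the frame of cutlery_tray between 0 and 0.026 m and angle between each of teaspoon, cake_fork's own z axis and vertical below 0.5 rad and angle between teaspoon's own x axis and vertical between 1.41 and 1.73 rad and angle between the x axis of each of teaspoon, cake_fork and the x axis of cutlery_tray, either way round below 0.5 rad and x of cake_fork in the frame of cutlery_tray between -0.03 and 0.03 m and y of cake_fork in the frame of cutlery_tray between -0.062 and 0.062 m and z of cake_fork in the frame of cutlery_tray between 0 and 0.026 m and angle between cake_fork's own x axis and vertical between 1.41 and 1.73 rad and horizontal distance between cup and saucer below 0.013 m and z of cup in the frame of saucer between 0 and 0.009 m and angle between cup's own z axis and vertical below 0.12 rad and angle between saucer's own z axis and vertical below 0.1 rad and height (world z) of saucer below 0.01 m and linear speed of each of capsule_red, capsule_blue, teaspoon, cake_fork, cup, saucer, sugar_jar below 0.02 m/s and distance of sugar_jar from where it was at the start of the episode below 0.03 m and angle between sugar_jar's own z axis and vertical below 0.2 rad); the robot touches nothing.
It fails at once if the sugar jar is pushed more than 40 mm from its place or tipped over (distance of sugar_jar from where it was at the start of the episode above 0.04 m or angle between sugar_jar's own z axis and vertical above 0.5 rad).
It also fails if it takes over 115 s, if anything falls off the work surface, if the arm or the gripper's body presses on something with over 40 N, if the wrist force passes 120 N, or if a joint passes its speed limit or range.

## Robot

A 7-joint arm with a two-finger parallel gripper is mounted at the origin on the work surface. World frame = base frame: x ahead of the robot, y to its left, z up, the work surface at z = 0. Lengths are in mm, angles in rad, forces in N, time in s.
With the tool pointing down it reaches from about 400 to 900 mm from the base axis. Payload 5.6 kg.
Tool frame: the origin (TCP) lies midway between the tips of the shut fingers; the grasp point (between the pads) lies 19 mm behind it; z points along the fingers, y is the line along which they close (so a half turn about z gives the same grasp; the last joint's range is limited). The gripper opens to 92 mm and grips with 3 to 60 N. Pads are 20 mm wide; open, the fingers measure 128 mm over their backs; the gripper's body (75 mm by 189 mm) begins 69 mm behind the grasp point.
Start: joints at [-1.192, 0.468, -0.012, 1.603, 0.006, 1.071, -0.056], TCP at [266.153, 593.019, 214.592] pointing down, gripper open.
Joint ranges: [-2.53, 2.53], [-0.31, 2.02], [-1.57, 1.55], [0.28, 2.44], [-1.29, 4.43], [0.15, 1.84], [-2.92, 2.92]. Speed limits (rad/s): [2.57, 2.57, 3.14, 3.14, 3.14, 3.14, 3.14].

## Interface

Orientations are given as a rotation vector (axis times angle).
In Python, from cell import robot, grip, kin, viewer gives the robot as it stands. Calls block until the motion is done:
- robot.movep(position, orientation): joint-space move of the TCP to a pose.
- robot.servo_line(position, feed=150, rotation=None): straight line of the TCP; rotation=None keeps the orientation; feed is the mean speed in mm/s.
- robot.goto_joints(angles): joint-space move.
- grip(opening, newtons=None): opening from 0.0 (shut) to 1.0 (fully open); newtons is the grip in N (None keeps the last); returns when the fingers have stopped.
- robot.hold(seconds).
- kin.ik(position, orientation): joint angles nearest the present ones, or None.
- robot.observe(): the state.
- viewer.read_camera(name): name is "scene" or "top" or "wrist"; returns the picture (384x512x3 uint8, red, green, blue); there is no depth.
- viewer.camera_info(name): a dict with "camera_matrix" (3x3 intrinsics, pixels), "R" (3x3) and "t" (3): a world point X has camera coordinates R X + t. Camera axes: x right, y down, z forward; pixel columns grow to the right and rows downward; lengths in mm; the calibration is good to about 2 mm. The wrist camera is an equidistant fisheye: a pixel r from the principal point sees the ray r / f radians off the axis. A picture is of the moment at which its call begins: read the wrist's pose just before it. camera_info takes no time and is no camera call; for the wrist camera it gives the pose at the moment of the call.
A pose or a line that the arm cannot do raises robot.IKError and nothing moves.
- robot.job_done(): hands the job in; it is judged then, once.
Trained networks look in the newest picture that a camera, given by its name, has taken for a name from the list of things; names that differ only in an ending like _2 or _b are one class to them, and where a whole thing is asked for, a point or a joint stands for the part that bears it (a point fixed in the world has none). Each returns a list of dicts, best first, with "confidence" (0 to 1); they miss things now and then, are a little off and sometimes report something else, mostly with a low value. They report only what shows in the picture. A call takes as long as a camera call. They do not tell look-alikes from the thing itself.
- viewer.silhouettes(name, camera): "mask" (384x512 bool, what is visible of it).
- viewer.pinpoint(name, camera): "at" ([x, y, z] in mm, in the coordinates of the camera as it stood for that picture, good to about 4 mm: a listed point, or the origin of a listed thing).
The state is a dict: "t": time; "joints": joint angles; "joint_velocities": joint speeds; "joint_torque": joint torques, N m; "tcp_pos": TCP position; "tcp_rot": TCP orientation; "contact_force": force on the tool from outside, world axes, zero at the start; "wrist_torque": the same for the moment, N m; "grip_width": opening from 0.0 (shut) to 1.0 (fully open); "grip_force": force on a finger pad.
Only numpy, scipy, OpenCV 4.12 (cv2) and the standard library are available. Lean on these libraries where they do the work, as an engineer would, in place of code of your own. Each camera call takes 0.05 s, during which the arm holds its last target. There are 200 camera calls.

## Working session

There is one attempt and no reset: what is moved stays moved. The work goes in short steps, each a Python script; the robot and the scene stay as the last script left them, time stands still between calls to the robot, and variables do not carry over. Pictures are saved under pics/ and viewed, at most 14 in all, crops included, and the job is handed in when it is done.

```bash
ls; mkdir -p pics; cat > h.py <<'E'
import numpy as np,cv2
from cell import robot,grip,kin,viewer
def snap(cam,fn=None):
    im=np.asarray(viewer.read_camera(cam))
    if fn: cv2.imwrite('pics/'+fn,im[:,:,::-1])
    return im
def world(p,info):
    return np.array(info['R']).T@(np.array(p)-np.array(info['t']))
def pix(X,info):
    c=np.array(info['R'])@np.array(X)+np.array(info['t']);K=np.array(info['camera_matrix']);u=K@c;return u[:2]/u[2]
def ray(uv,info,z):
    K=np.array(info['camera_matrix']);R=np.array(info['R']);t=np.array(info['t'])
    d=R.T@np.linalg.solve(K,[uv[0],uv[1],1]);o=-R.T@t
    return o+d*(z-o[2])/d[2]
E
python3 - <<'E'
from h import *
np.set_printoptions(precision=1,suppress=True)
a=snap('top','top0.png');b=snap('scene','scene0.png')
for cam in ['top','scene']:
    i=viewer.camera_info(cam); print(cam,np.array(i['camera_matrix']).tolist(),-np.array(i['R']).T@np.array(i['t']))
    for n in ['capsule_red','capsule_blue','teaspoon','cake_fork','cup','bin_red','bin_blue','cutlery_tray','saucer','sugar_jar']:
        for d in viewer.pinpoint(n,cam):
            print(cam,n,round(d['confidence'],2),world(d['at'],i),pix(world(d['at'],i),i))
print(robot.observe())
E
```

```text
pics
top [[350.40757681595574, 0.0, 256.06044862685746], [0.0, 350.40757681595574, 192.3055544212441], [0.0, 0.0, 1.0]] [298.3 -18.8 987.4]
top capsule_red 0.69 [441.6  68.   -0.7] [234.8 211.4]
top capsule_red 0.64 [539.4  52.3  -0.1] [245.4 179.2]
top capsule_red 0.41 [385.6   3.6  -3.1] [254.3 234.2]
top capsule_blue 0.59 [452.9 -69.2  -2.2] [283.  214.5]
top teaspoon 0.76 [ 370.5 -348.1    0.3] [379.2 258. ]
top cake_fork 0.53 [ 405.8 -204.2   -2.1] [328.5 237.8]
top cup 0.62 [380.8 331.3  -3.9] [140.3 219.2]
top bin_blue 0.82 [ 615.8 -285.9   -3.6] [363.6 170.5]
top cutlery_tray 0.87 [626.4 271.1  -5.5] [177.6 141.4]
top saucer 0.85 [666.5 103.9  -0.1] [234.7 135.8]
top sugar_jar 0.88 [411.6 204.6   1. ] [185.6 214.7]
top sugar_jar 0.18 [ 375.1 -349.4   -0.1] [379.8 256.4]
scene [[372.31987354736094, 0.0, 257.24113209269507], [0.0, 372.31987354736094, 197.60054683035722], [0.0, 0.0, 1.0]] [1011.6 -112.5  688.8]
scene capsule_red 0.67 [444.7  69.   -0.8] [279.  179.5]
scene capsule_red 0.6 [355.9  62.7  -1. ] [267.6 154.6]
scene capsule_red 0.56 [546.4  51.9  -4.4] [283.5 214.8]

[... 393 characters left out ...]
n_blue 0.63 [ 621.2 -286.    -2.6] [133.3 275.6]
scene cutlery_tray 0.84 [620.3 270.9  -0.2] [387.4 221. ]
scene saucer 0.61 [671.2 103.1   4.3] [323.9 255.3]
scene sugar_jar 0.58 [415.5 202.8  -1.1] [326.9 161.6]
scene sugar_jar 0.36 [ 415.1 -206.1   -0.8] [164.5 191.1]
{'t': 1.1, 'joints': array([-1.2,  0.5, -0. ,  1.6,  0. ,  1.1, -0.1]), 'joint_velocities': array([ 0.,  0., -0.,  0., -0., -0., -0.]), 'joint_torque': array([ -0. , -52. ,  -0. , -24.4,  -0.1,   0. ,   0. ]), 'tcp_pos': array([266.2, 593. , 214.6]), 'tcp_rot': array([ 0.7,  3.1, -0. ]), 'contact_force': array([ 0.2,  0.8, -0.7]), 'wrist_torque': array([ 0.1, -0. ,  0. ]), 'grip_force': 0.0, 'grip_width': 0.9997539752097322}
```

```bash
python3 - <<'E'
import cv2
for n in ['top0','scene0']:
    cv2.imwrite(f'pics/{n}b.png',cv2.resize(cv2.imread(f'pics/{n}.png'),(768,576),interpolation=cv2.INTER_CUBIC))
E
```

```text
(no output)
```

View pics/top0b.png

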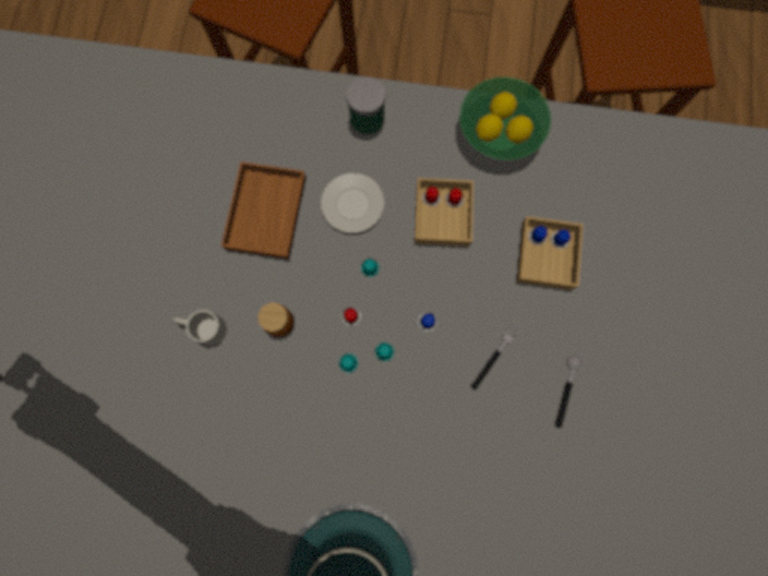

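View pics/scene0b.png

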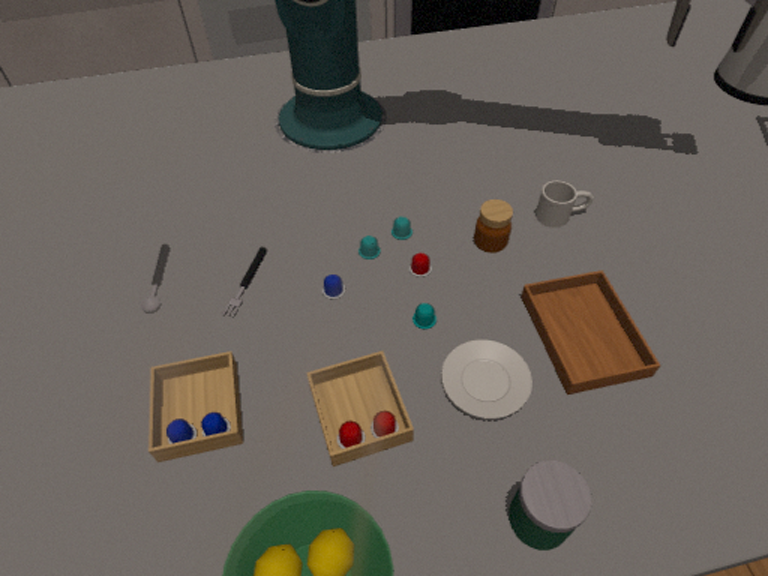

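Candidates for red capsule (top, original px): red at (234,211); turquoise look-alikes at (246,178), (257,234), (232,242); the bin's red stock at (288,130), (303,130). Chosen: (234,211). Blue capsule: loose one at (285,214); stock at (360,156), (375,158). The bins are identified by their stock: red (296,141), blue (366,168). Next, I'll fit the models to the silhouettes.

```bash
cat > fit.py <<'E'
from h import *
from scipy.optimize import minimize
def ring(r,z,x=0,y=0):
    a=np.linspace(0,2*np.pi,40);return np.c_[x+r*np.cos(a),y+r*np.sin(a),0*a+z]
def box(x0,x1,y0,y1,z0,z1): return np.array([[x,y,z] for x in(x0,x1) for y in(y0,y1) for z in(z0,z1)],float)
cap=[np.r_[ring(18.5,0),ring(18.5,2.5)],np.r_[ring(15,2.5),ring(14.5,22),ring(8,28)]]
b=[box(-61.5,61.5,-54,54,0,35)]
handle=box(-75,11,-6,6,0,10);neck=box(11,36,-2,2,3,6)
M=dict(capsule_red=cap,capsule_blue=cap,bin_red=b,bin_blue=b,cutlery_tray=[box(-87.5,87.5,-64,64,0,30)],
 teaspoon=[handle,neck,np.r_[ring(15,7,50),ring(8,0,50)]],cake_fork=[handle,neck,box(34,67,-9.5,9.5,1,5)],
 cup=[np.r_[ring(29,56),ring(29,0)],box(-4,4,25,60,14,44)],saucer=[np.r_[ring(62,14),ring(32,0)]],
 sugar_jar=[np.r_[ring(29,0),ring(29,72)]])
S=4
def render(n,p,info):
    m=np.zeros((384*S,512*S),np.uint8);c,s=np.cos(p[2]),np.sin(p[2])
    for P in M[n]:
        W=np.c_[c*P[:,0]-s*P[:,1]+p[0],s*P[:,0]+c*P[:,1]+p[1],P[:,2]]
        uv=np.array([pix(w,info) for w in W])
        h=cv2.convexHull(((uv+.5)*S*16-8).astype(np.int32).reshape(-1,1,2))
        cv2.fillConvexPoly(m,h,255,cv2.LINE_AA,4)
    return cv2.resize(m,(512,384),interpolation=cv2.INTER_AREA)/255.
def fit(n,p0,cams=('top','scene'),yaws=(0,)):
    obs=[]
    for c in cams:
        i=viewer.camera_info(c);q=pix([p0[0],p0[1],8],i);best=None
        for d in viewer.silhouettes(n,c):
            m=np.asarray(d['mask']).astype(float);k=np.argwhere(m>0)
            if len(k)==0: continue
            e=np.linalg.norm(k.mean(0)[::-1]-q)
            if e<15 and (best is None or e<best[0]): best=(e,m)
        if best is None: print(n,c,'no mask');continue
        obs.append((i,cv2.GaussianBlur(best[1],(0,0),1.2)))
    if not obs: return None
    def cost(p,o): return sum(((cv2.GaussianBlur(render(n,p,i),(0,0),1.2)-m)**2).sum()/m.sum() for i,m in o)
    def run(o,x0):
        return minimize(cost,x0,args=(o,),method='Nelder-Mead',options=dict(initial_simplex=np.array(x0)+np.r_[np.zeros((1,3)),np.diag([8,8,.15])],xatol=.05,fatol=1e-5,maxiter=120))
    r=min((run(obs,[p0[0],p0[1],y]) for y in yaws),key=lambda r:r.fun)
    each=[run([o],r.x) for o in obs]
    print(n,np.round(r.x,2),round(r.fun,3),'| per cam',*[np.round(e.x,2) for e in each],flush=True)
    return r.x.tolist()
E
time python3 - <<'E'
from fit import *
import json
snap('top');snap('scene')
G=dict(capsule_red=(443,68),capsule_blue=(451,-73),teaspoon=(372,-348),cake_fork=(409,-206),cup=(381,330),bin_red=(670,-77),bin_blue=(618,-286),cutlery_tray=(623,271),saucer=(669,103),sugar_jar=(413,204))
Y=dict(teaspoon=(-.3,.1),cake_fork=(-.5,0),cup=(-.4,0,.4),cutlery_tray=(0,),)
r={n:fit(n,p,yaws=Y.get(n,(0,))) for n,p in G.items()}
json.dump(r,open('poses.json','w'))
im=cv2.imread('pics/scene0.png');cv2.imwrite('pics/crop.png',cv2.resize(im[140:230,200:320],None,fx=5,fy=5,interpolation=cv2.INTER_CUBIC))
E
```

```text
capsule_red [4.4296e+02 6.9960e+01 1.2000e-01] 0.093 | per cam [4.4224e+02 6.9190e+01 1.8000e-01] [4.4386e+02 7.0470e+01 2.2000e-01]
capsule_blue [ 4.5327e+02 -7.3690e+01  3.0000e-02] 0.082 | per cam [ 4.5248e+02 -7.4260e+01  9.0000e-02] [ 4.5434e+02 -7.3190e+01  8.0000e-02]
teaspoon scene no mask
teaspoon [ 3.6901e+02 -3.4547e+02 -1.8000e-01] 0.113 | per cam [ 3.6901e+02 -3.4547e+02 -1.8000e-01]
cake_fork [ 403.98 -205.29   -0.5 ] 0.641 | per cam [ 404.59 -206.11   -0.51] [ 403.29 -204.24   -0.49]
cup [ 3.8065e+02  3.2787e+02 -8.0000e-02] 0.053 | per cam [ 3.8004e+02  3.2690e+02 -8.0000e-02] [ 3.8164e+02  3.2858e+02 -7.0000e-02]
bin_red [ 6.6973e+02 -7.6350e+01  9.0000e-02] 0.302 | per cam [ 6.6976e+02 -7.7980e+01  9.0000e-02] [ 6.7013e+02 -7.5320e+01  9.0000e-02]
bin_blue [ 6.1634e+02 -2.8666e+02 -1.0000e-02] 0.232 | per cam [ 6.1554e+02 -2.8741e+02 -1.0000e-02] [ 616.97 -286.09   -0.  ]
cutlery_tray [ 6.2436e+02  2.7021e+02 -1.0000e-02] 0.012 | per cam [ 6.2386e+02  2.6911e+02 -2.0000e-02] [625.36 271.01  -0.  ]
saucer [665.45 103.81   0.  ] 0.009 | per cam [6.6481e+02 1.0335e+02 7.0000e-02] [6.6591e+02 1.0424e+02 3.0000e-02]
sugar_jar [4.1181e+02 2.0175e+02 1.5000e-01] 0.119 | per cam [4.1077e+02 1.9945e+02 3.0000e-01] [4.1278e+02 2.0298e+02 1.7000e-01]
real	0m34.397s
user	0m39.598s
sys	0m5.401s
```

View pics/crop.png

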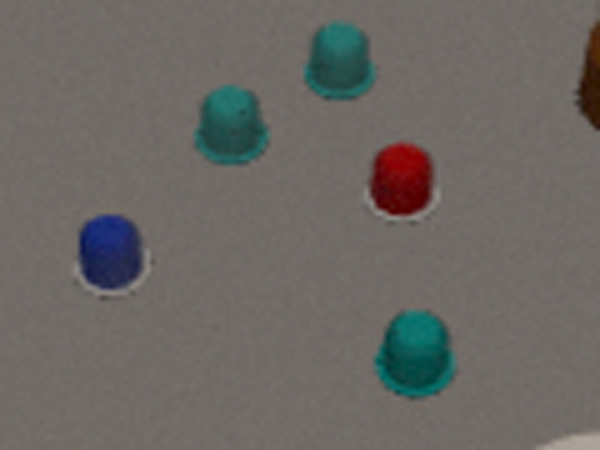

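```bash
python3 - <<'E'
from h import *
for cam,bx in [('top',{'fork':(310,215,350,265),'spoon':(365,230,392,290)}),('scene',{'fork':(140,160,185,215),'spoon':(90,158,118,212)})]:
    im=cv2.imread(f'pics/{cam}0.png');i=viewer.camera_info(cam)
    for n,(a,b,c,d) in bx.items():
        g=im[b:d,a:c].max(2); k=np.argwhere(g<60)[:,::-1]+[a,b]
        W=np.array([ray(q,i,8)[:2] for q in k]);m=W.mean(0);u,s,v=np.linalg.svd(W-m);ax=v[0]*np.sign(v[0][0]);pr=(W-m)@ax
        print(cam,n,len(k),m.round(1),np.arctan2(ax[1],ax[0]).round(3),pr.min().round(1),pr.max().round(1),'origin',(m+32*ax).round(1))
E
```

```text
top fork 100 [ 380.2 -190.9] -0.488 -40.9 39.8 origin [ 408.5 -205.9]
top spoon 128 [ 337.6 -336.9] -0.178 -40.8 41.0 origin [ 369.1 -342.6]
scene fork 148 [ 383.9 -192. ] -0.482 -44.6 43.8 origin [ 412.2 -206.9]
scene spoon 22 [ 330.2 -338.4] -0.149 -29.3 42.3 origin [ 361.9 -343.1]
```

```bash
cat > act.py <<'E'
from h import *
import json
from scipy.spatial.transform import Rotation as Ro
P=json.load(open('poses.json'));P['cake_fork']=[407,-206,-.49];P['teaspoon']=[369,-344,-.17]
def rot(phi):
    c,s=np.cos(phi),np.sin(phi);return Ro.from_matrix(np.array([[c,s,0],[s,-c,0],[0,0,-1]])).as_rotvec()
def loc(n,x,y):
    p=P[n];c,s=np.cos(p[2]),np.sin(p[2]);return [p[0]+c*x-s*y,p[1]+s*x+c*y]
HI=170
def plan(pk,phi,pl,phi2):
    best=None
    for k in (0,np.pi):
        qs=[kin.ik([*xy,z],rot(f+k)) for xy,f in((pk,phi),(pl,phi2)) for z in (HI,20)]
        if any(q is None for q in qs): continue
        c=np.abs(np.array(qs)[:,6]).max()
        if best is None or c<best[0]: best=(c,k)
    return best
def go(pk,phi,zp,pl,phi2,zl,op,rel,N,feed=120):
    c=plan(pk,phi,pl,phi2);print('plan',c);k=c[1]
    grip(op)
    robot.movep([*pk,HI],rot(phi+k));robot.servo_line([*pk,zp],feed=feed)
    grip(0,N);o=robot.observe();print('grip mm',92*o['grip_width'],o['grip_force'])
    robot.servo_line([*pk,HI],feed=feed)
    print('lifted mm',92*robot.observe()['grip_width'])
    robot.movep([*pl,HI],rot(phi2+k));robot.servo_line([*pl,zl+20],feed=feed);robot.servo_line([*pl,zl],feed=40)
    o=robot.observe();print('down F',o['contact_force'].round(1),92*o['grip_width'])
    grip(rel);robot.servo_line([*pl,HI],feed=feed);print('t',robot.observe()['t'])
E
python3 - <<'E'
from act import *
for n,pk,f,pl,f2 in [('r',P['capsule_red'][:2],0,loc('bin_red',-20,0),P['bin_red'][2]),('b',P['capsule_blue'][:2],0,loc('bin_blue',-20,0),P['bin_blue'][2]),
 ('s',loc('teaspoon',-6,0),P['teaspoon'][2],loc('cutlery_tray',0,-25),P['cutlery_tray'][2]),('f',loc('cake_fork',-6,0),P['cake_fork'][2],loc('cutlery_tray',0,25),P['cutlery_tray'][2]),
 ('c',P['cup'][:2],P['cup'][2]+np.pi/2,P['saucer'][:2],P['cup'][2]+np.pi/2)]: print(n,np.round(pk),np.round(pl),plan(pk,f,pl,f2))
go(P['capsule_red'][:2],0,5,loc('bin_red',-20,0),P['bin_red'][2],10,.65,.54,8)
snap('scene','s1.png');snap('top','t1.png')
E
```

```text
r [443.  70.] [650. -78.] (np.float64(1.6067513801432816), 0)
b [453. -74.] [ 596. -287.] (np.float64(1.1691325502435412), 0)
s [ 363. -343.] [624. 245.] (np.float64(1.685567972197089), 0)
f [ 402. -203.] [625. 295.] (np.float64(1.7512022857460194), 0)
c [381. 328.] [665. 104.] (np.float64(0.7518652896639809), 0)
plan (np.float64(1.6067513801432816), 0)
grip mm 29.44825512677235 8.031716289187898
lifted mm 29.00764521331909
down F [-0.3  0.1 -0.4] 29.50430488485104
t 13.375
```

```bash
python3 - <<'E'
from act import *
go(P['capsule_blue'][:2],0,5,loc('bin_blue',-20,0),P['bin_blue'][2],10,.65,.54,8)
t=P['cutlery_tray'][2]
go(loc('teaspoon',-6,0),P['teaspoon'][2],1.5,loc('cutlery_tray',0,-26),t,6,.4,.27,20)
a=snap('scene');b=snap('top')
cv2.imwrite('pics/m1.png',cv2.resize(np.hstack([a,b])[60:340,:,::-1],(800,219)))
cv2.imwrite('pics/m1s.png',cv2.resize(a[120:330,60:460,::-1],(800,420),interpolation=cv2.INTER_CUBIC))
E
```

```text
plan (np.float64(1.1582744986102835), 0)
grip mm 29.336919169764453 8.02970146836742
lifted mm 29.20577427085193
down F [-0.2 -0.1 -0. ] 29.470841394088364
t 23.1917
plan (np.float64(1.514513428388013), 0)
grip mm 11.627444870021266 19.997816383838654
lifted mm 12.069103126302618
down F [-1.2  0.  -0.5] 11.430180350893957
t 34.3333
```

View pics/m1s.png

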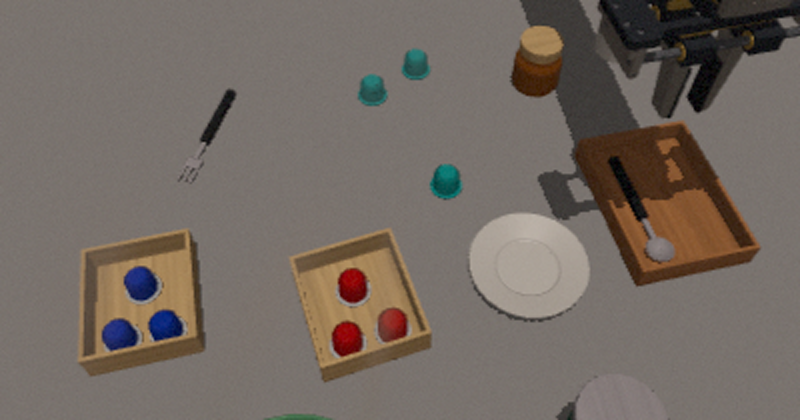

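The picture shows both capsules upright in their own bins (crop: blue at 142,284, red at 352,286) and the spoon flat in the tray (640,210). Next come the fork and the cup.

```bash
python3 - <<'E'
from act import *
t=P['cutlery_tray'][2]
go(loc('cake_fork',-6,0),P['cake_fork'][2],1.5,loc('cutlery_tray',0,26),t,6,.4,.27,20)
f=P['cup'][2]+np.pi/2
go(P['cup'][:2],f,25,P['saucer'][:2],f,30,1.0,.9,25,100)
robot.servo_line([*P['saucer'][:2],230]);robot.movep([450,-100,260],rot(0))
a=snap('scene');b=snap('top')
cv2.imwrite('pics/m2s.png',cv2.resize(a[120:330,60:460,::-1],(800,420),interpolation=cv2.INTER_CUBIC))
cv2.imwrite('pics/m2t.png',cv2.resize(b[90:260,130:410,::-1],(800,486),interpolation=cv2.INTER_CUBIC))
for n in ['cup','saucer','sugar_jar','teaspoon','cake_fork']:
  for c in ['scene','top']:
    for d in viewer.pinpoint(n,c)[:1]: print(n,c,world(d['at'],viewer.camera_info(c)).round(1))
print(P['saucer'],robot.observe()['t'])
E
```

```text
plan (np.float64(1.5804633916328634), 0)
grip mm 11.766946546039778 20.00030815601349
lifted mm 11.675462011470394
down F [-1.3  0.6 -0.3] 11.72719218903674
t 46.1083
plan (np.float64(0.6242398650687623), 0)
grip mm 56.35705778179848 25.000156176343747
lifted mm 56.761803705717305
down F [-0.   0.1 -1. ] 56.47459096178722
t 57.4333
cup scene [664.  102.6   5.9]
cup top [663.5 107.4   3.4]
saucer scene [669.3 101.8   1.6]
saucer top [668.9 101.   -1.5]
sugar_jar scene [416.8 202.1   0.8]
sugar_jar top [413.8 200.4  -0.8]
teaspoon scene [632.2 244.7   5.7]
teaspoon top [632.1 240.4   2.5]
cake_fork scene [636.2 294.    1.1]
cake_fork top [6.291e+02 2.986e+02 5.000e-01]
[665.4496747341091, 103.81336441327375, 0.0049082838496840725] 59.725
```

View pics/m2s.png

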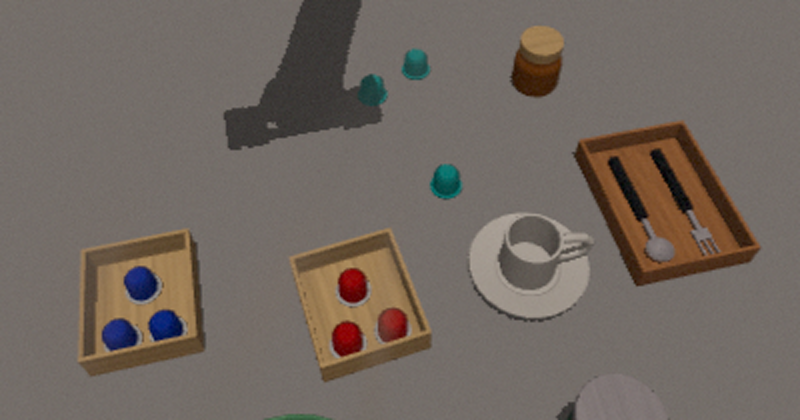

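View pics/m2t.png

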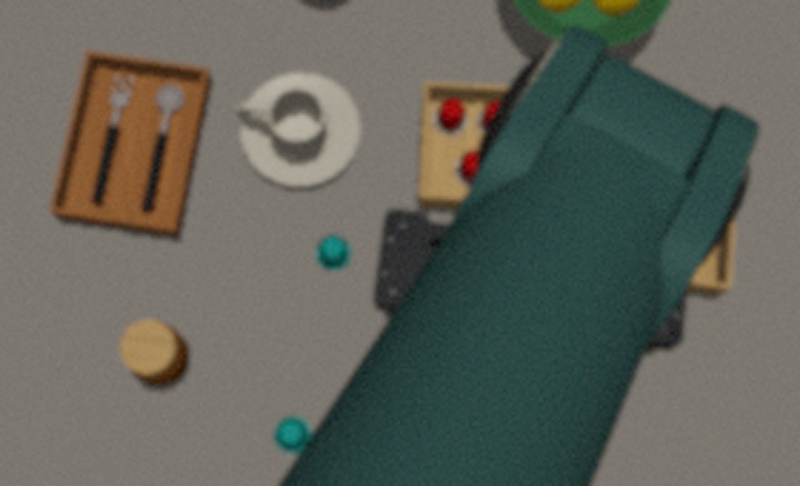

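```bash
python3 - <<'E'
from fit import *
snap('scene');snap('top')
M['cup']=[p+[0,0,4] for p in M['cup']]
fit('cup',(665,104),yaws=(0,));fit('saucer',(665,104))
fit('sugar_jar',(412,202))
E
```

```text
cup [ 6.6319e+02  1.0374e+02 -1.0000e-01] 0.034 | per cam [ 6.6164e+02  1.0251e+02 -1.2000e-01] [ 6.6436e+02  1.0437e+02 -9.0000e-02]
saucer [6.6647e+02 1.0159e+02 1.4000e-01] 1.227 | per cam [6.6513e+02 1.0021e+02 1.8000e-01] [6.6750e+02 1.0251e+02 1.4000e-01]
sugar_jar scene no mask
sugar_jar [4.1067e+02 1.9888e+02 8.0000e-02] 0.065 | per cam [4.1074e+02 1.9881e+02 1.1000e-01]
```

The cup sits within about 4 mm of the saucer's centre and stands upright. The cutlery lies flat in the tray, the jar hasn't moved, and the arm is clear, so I'm handing in.

```bash
python3 -c "
from cell import robot
print(robot.job_done(),robot.observe()['t'])"
```

```text
the job is handed in; nothing more can be done
the job is handed in; nothing more can be done
```

I handed the job in at about 60 s of the 115 s allowed; no verdict came back, but the last pictures show both capsules upright in their own bins, the spoon and fork flat in the tray, the cup upright about 4 mm off the saucer's centre, and the sugar jar where it stood.

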